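# Close up and chock a row of lying bottles

## Task

Three reagent bottles lie loose on their sides on the grey mat. Keeping them on the mat, roll them together, without lifting any, into one straight row in which each touches the next, and chock both ends: one black wedge on the mat at each end of the row, its sloped side pushed up against the middle part of the end bottle so that nothing can roll apart. Leave the timer, the two upright tubes and the cup alone.

Things in the scene. Friction and masses are not known exactly. Their poses are not given: they have to be found in the camera images.
- mat: flat grey plastic mat fixed to the worktop, 140 mm (x) by 380 mm (y), 4 mm thick; origin at the centre of its underside; its y axis runs along the row of bottles, x across it, away from the robot
- bottle_left: the leftmost (+y) of three alike screw-cap reagent bottles (blue cap) that lie on their sides across the mat, 105 mm long, body 56 mm in diameter and 82 mm long, cap 50 mm in diameter, 0.17 kg; they roll at a light push and rest where they are left. Origin at the centre of its base; its own z axis is the bottle's axis, towards the cap, which points away from the robot
- bottle_left_mid (a point): the point on this bottle's axis half-way along its 82 mm body (41 mm from the base); it does not shift when the bottle spins; 27 to 28 mm above the mat's top when the bottle lies
- bottle_middle: the middle one of three alike screw-cap reagent bottles (blue cap) that lie on their sides across the mat, 105 mm long, body 56 mm in diameter and 82 mm long, cap 50 mm in diameter, 0.17 kg; they roll at a light push and rest where they are left. Origin at the centre of its base; its own z axis is the bottle's axis, towards the cap, which points away from the robot
- bottle_middle_mid (a point): the point on this bottle's axis half-way along its 82 mm body (41 mm from the base); it does not shift when the bottle spins; 27 to 28 mm above the mat's top when the bottle lies
- bottle_right: the rightmost (-y) of three alike screw-cap reagent bottles (blue cap) that lie on their sides across the mat, 105 mm long, body 56 mm in diameter and 82 mm long, cap 50 mm in diameter, 0.17 kg; they roll at a light push and rest where they are left. Origin at the centre of its base; its own z axis is the bottle's axis, towards the cap, which points away from the robot
- bottle_right_mid (a point): the point on this bottle's axis half-way along its 82 mm body (41 mm from the base); it does not shift when the bottle spins; 27 to 28 mm above the mat's top when the bottle lies
- chock_a: one of two alike black rubber wedge chocks, 70 deep (x), 90 long (y), 30 mm high, 0.5 kg, grey grip tab on top. Origin at the centre of its underside, +x to the thin toe. The 45 degree slope is the plane x + z = 37.8 mm, from the toe (x = +35) to the flat top (x = +8); heel at x = -35. Touching a bottle that lies along its y, the bottle's axis is 49.4 mm ahead (+x) of this origin
- chock_a_grip (a point): on the grip tab of chock_a, 52 mm above its underside and 18 mm behind its origin (x = -18 mm). The tab is 20 mm thick (x), 30 mm wide (y) and reaches from the chock's top to 70 mm above the underside; it fits fingers closing along the chock's y
- chock_b: one of two alike black rubber wedge chocks, 70 deep (x), 90 long (y), 30 mm high, 0.5 kg, grey grip tab on top. Origin at the centre of its underside, +x to the thin toe. The 45 degree slope is the plane x + z = 37.8 mm, from the toe (x = +35) to the flat top (x = +8); heel at x = -35. Touching a bottle that lies along its y, the bottle's axis is 49.4 mm ahead (+x) of this origin
- chock_b_grip (a point): on the grip tab of chock_b, 52 mm above its underside and 18 mm behind its origin (x = -18 mm). The tab is 20 mm thick (x), 30 mm wide (y) and reaches from the chock's top to 70 mm above the underside; it fits fingers closing along the chock's y
- lab_timer: white bench timer, 76 x 76 x 18 mm, stands beside the work and is to be left alone; origin at the centre of its underside
- tube_red: upright specimen tube with a red cap, 29 mm in diameter, 75 mm tall, stands beside the work and is to be left alone; origin at the centre of its underside
- tube_white: upright specimen tube with a white cap, 29 mm in diameter, 75 mm tall, stands beside the work and is to be left alone; origin at the centre of its underside
- cup: clear plastic cup, 94 mm in diameter, 72 mm tall, stands beside the work and is to be left alone; origin at the centre of its underside

How it is judged (in metres and radians):
At the end, for the whole second after the job is handed in: Bottles lie on the mat (axes under 40 mm high), neighbours' mid-points under 62 mm apart, parallel within 0.15 rad. At each end a chock flat on the mat, slope to the row, end bottle's axis 40 to 55.5 mm ahead of its origin, within 30 mm sideways, square within 0.15 rad. All at rest ((((x of bottle_left_mid in the frame of chock_a between 0.04 and 0.0555 m and y of bottle_left_mid in the frame of chock_a between -0.03 and 0.03 m and angle between the y axis of chock_a and the z axis of bottle_left, either way round below 0.15 rad) and (x of bottle_right_mid in the frame of chock_b between 0.04 and 0.0555 m and y of bottle_right_mid in the frame of chock_b between -0.03 and 0.03 m and angle between the y axis of chock_b and the z axis of bottle_right, either way round below 0.15 rad)) or ((x of bottle_left_mid in the frame of chock_b between 0.04 and 0.0555 m and y of bottle_left_mid in the frame of chock_b between -0.03 and 0.03 m and angle between the y axis of chock_b and the z axis of bottle_left, either way round below 0.15 rad) and (x of bottle_right_mid in the frame of chock_a between 0.04 and 0.0555 m and y of bottle_right_mid in the frame of chock_a between -0.03 and 0.03 m and angle between the y axis of chock_a and the z axis of bottle_right, either way round below 0.15 rad))) and horizontal distance between bottle_left_mid and bottle_middle_mid below 0.062 m and angle between the z axis of bottle_left and the z axis of bottle_middle, either way round below 0.15 rad and horizontal distance between bottle_middle_mid and bottle_right_mid below 0.062 m and angle between the z axis of bottle_middle and the z axis of bottle_right, either way round below 0.15 rad and x of bottle_left_mid in the frame of mat between -0.055 and 0.055 m and y of bottle_left_mid in the frame of mat between -0.19 and 0.19 m and height (world z) of each of bottle_left_mid, bottle_middle_mid, bottle_right_mid below 0.04 m and linear speed of each of bottle_left, bottle_middle, bottle_right, chock_a, chock_b below 0.01 m/s and x of bottle_middle_mid in the frame of mat between -0.055 and 0.055 m and y of bottle_middle_mid in the frame of mat between -0.19 and 0.19 m and x of bottle_right_mid in the frame of mat between -0.055 and 0.055 m and y of bottle_right_mid in the frame of mat between -0.19 and 0.19 m and z of chock_a in the frame of mat between 0.002 and 0.007 m and angle between each of chock_a, chock_b's own z axis and vertical below 0.08 rad and z of chock_b in the frame of mat between 0.002 and 0.007 m); the robot touches nothing.
It fails at once if a bottle is lifted (its axis more than 20 mm above where it lies) (height (world z) of any of bottle_left_mid, bottle_middle_mid, bottle_right_mid above 0.052 m).
It fails at once if the timer, a specimen tube or the cup is moved more than 30 mm or tipped over (distance of any of lab_timer, tube_red, tube_white, cup from where it was at the start of the episode above 0.03 m or angle between any of lab_timer, tube_red, tube_white, cup's own z axis and vertical above 0.5 rad).
It also fails if it takes over 72 s, if anything falls off the work surface, if the arm or the gripper's body presses on something with over 40 N, if the wrist force passes 120 N, or if a joint passes its speed limit or range.

## Robot

A 7-joint arm with a two-finger parallel gripper is mounted at the origin on a cart in front of the work surface, level with it; the furniture and walls round the work are solid. World frame = base frame: x ahead of the robot, y to its left, z up, the work surface at z = 0. Lengths are in mm, angles in rad, forces in N, time in s.
With the tool pointing down it reaches from about 400 to 875 mm from the base axis. Payload 19.3 kg.
Tool frame: the origin (TCP) lies at the very end of the fingers, on their centre line; the grasp point (between the pads) lies 19 mm behind it; z points along the fingers, y is the line along which they close (so a half turn about z gives the same grasp; the last joint's range is limited). The gripper opens to 85 mm and grips with 20 to 120 N. Pads are 22 mm wide; open, the fingers measure 114 mm over their backs; the gripper's body (76 mm by 85 mm) begins 54 mm behind the grasp point. The pads swing forward as they close: fully open they stand 13 mm farther back than shut.
Start: joints at [1.082, 0.521, -0.036, 1.599, 0.021, 1.021, -0.113], TCP at [254.137, -570.989, 231.291] pointing down, gripper open.
Joint ranges: [-2.91, 2.91], [-0.3, 2.13], [-1.5, 1.42], [0.17, 2.43], [-1.26, 4.41], [0.16, 1.93], [-2.52, 2.52]. Speed limits (rad/s): [1.89, 1.89, 2.39, 2.39, 3.01, 3.01, 3.01].

## Interface

Orientations are given as a 3x3 rotation matrix whose columns are the frame's x, y, z axes.
In Python, from workcell import robot gives the robot as it stands. Calls block until the motion is done:
- robot.movep(position, orientation): joint-space move of the TCP to a pose.
- robot.movel(position, frame=None, max_speed=150, guard=None): straight line of the TCP; frame=None keeps the orientation; max_speed is the mean speed in mm/s. With guard (N) it stops when the force on the tool has changed by that much, and returns True; else False.
- robot.goto_joints(angles): joint-space move.
- robot.open_gripper() and robot.clamp(): open the fingers fully, or close them until they stop; the grip force is fixed at half the most.
- robot.wait(seconds).
- robot.inverse_kinematics(position, orientation): joint angles nearest the present ones, or None.
- robot.read_state(): the state.
- robot.camera(name): name is "scene" or "top" or "wrist"; returns a dict with "image" (420x560x3 uint8, blue, green, red), "range_z" (420x560 float32, mm along the optical axis (not along the pixel's ray), 0 where there is no reading), "fx", "fy", "cx", "cy" (pixels), "cam_to_world" (4x4, takes a point from camera to world coordinates). Camera axes: x right, y up, looking along -z (the intrinsics and any distortion apply to the point x, -y, -z); pixel columns grow to the right and rows downward; lengths in mm; the calibration is good to about 2 mm. A picture is of the moment at which its call begins.
A pose or a line that the arm cannot do raises robot.PlanningError and nothing moves.
- robot.finish_job(): hands the job in; it is judged then, once.
Trained networks look in a picture, given as the dict that the camera call returned (one of the last four; its "shot" number tells which), for a name from the list of things; names that differ only in an ending like _2 or _b are one class to them, and where a whole thing is asked for, a point or a joint stands for the part that bears it (a point fixed in the world has none). Each returns a list of dicts, best first, with "conf" (0 to 1); they miss things now and then, are a little off and sometimes report something else, mostly with a low value. They report only what shows in the picture. A call takes as long as a camera call.
- robot.recognise(picture, thing): "centre" ([column, row] in pixels, amid what is visible of it).
The state is a dict: "time": time; "qpos": joint angles; "qvel": joint speeds; "joint_efforts": joint torques, N m; "eef_pos": TCP position; "tool_rot": TCP orientation; "ft_force": force on the tool from outside, world axes, zero at the start; "torque": the same for the moment, N m; "finger_gap": finger opening in mm; "gripper_force": force on a finger pad.
Only numpy, scipy, OpenCV 4.12 (cv2) and the standard library are available. Lean on these libraries where they do the work, as an engineer would, in place of code of your own. Each camera call takes 0.05 s, during which the arm holds its last target. There are 200 camera calls.

## Working session

There is one attempt and no reset: what is moved stays moved. The work goes in short steps, each a Python script; the robot and the scene stay as the last script left them, time stands still between calls to the robot, and variables do not carry over. Pictures are saved under pics/ and viewed, at most 10 in all, crops included, and the job is handed in when it is done.

```bash
mkdir -p pics; ls; cat > h.py <<'E'
import numpy as np, cv2
from workcell import robot
def cloud(p):
    z=p["range_z"].astype(float); h,w=z.shape
    u,v=np.meshgrid(np.arange(w),np.arange(h))
    P=np.stack([(u-p["cx"])/p["fx"]*z,-(v-p["cy"])/p["fy"]*z,-z,np.ones_like(z)],-1)
    W=(P@np.array(p["cam_to_world"]).T)[...,:3]; W[z==0]=np.nan
    return W
E
python3 - <<'E'
from h import *
for n in("top","scene"):
    p=robot.camera(n); cv2.imwrite(f"pics/{n}0.png",p["image"]); W=cloud(p); np.save(f"{n}0.npy",W)
    if n=="top":
        print(np.array(p["cam_to_world"]).round(3),p["fx"],[k for k in p])
        for t in["mat","bottle_left","chock_a","chock_a_grip","lab_timer","tube_red","tube_white","cup"]:
            for d in robot.recognise(p,t):
                c=np.array(d["centre"]).round().astype(int); print(t,round(d["conf"],2),c,W[c[1],c[0]].round(0))
print(robot.read_state()["time"])
E
```

```text
pics
workcell.py
[[ 1.000000e-02  9.840000e-01 -1.800000e-01  2.750890e+02]
 [-1.000000e+00  9.000000e-03 -7.000000e-03 -2.483400e+01]
 [-5.000000e-03  1.800000e-01  9.840000e-01  1.645964e+03]
 [ 0.000000e+00  0.000000e+00  0.000000e+00  1.000000e+00]] 533.162458417767 ['image', 'range_z', 'fx', 'fy', 'cx', 'cy', 'cam_to_world', 'shot']
mat 0.57 [264 231] [508.  48.   6.]
bottle_left 0.8 [243 228] [509. 109.  61.]
chock_a 0.76 [390 246] [ 458. -330.   64.]
chock_a 0.72 [172 205] [575. 324.  71.]
chock_a_grip 0.58 [172 204] [578. 324.  71.]
lab_timer 0.59 [164 249] [449. 356.   9.]
lab_timer 0.21 [243 228] [509. 109.  61.]
tube_red 0.64 [197 158] [719. 252.  83.]
cup 0.74 [420 182] [ 669. -442.    3.]
0.5
```

View pics/top0.png

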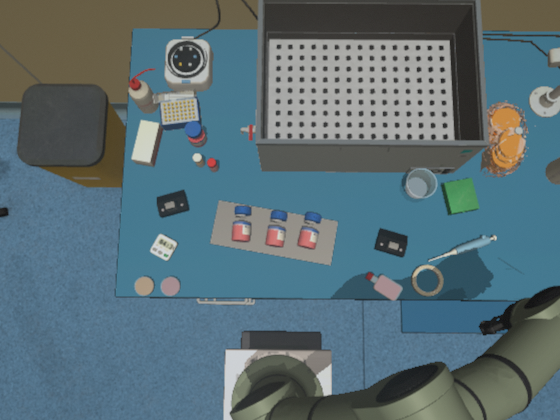

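View pics/scene0.png

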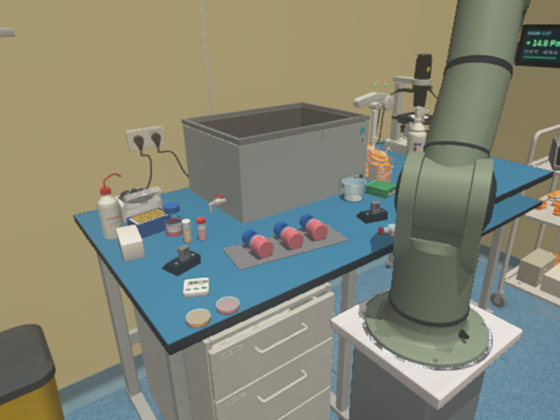

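Top view: the three bottles lie at about (242,228), (276,230) and (309,233) on the tilted mat. The chocks are at (172,204) and (391,243), the timer at (164,247), the tubes at (198,160) and (212,164), and the cup at (420,184). The bin stands behind the mat.

```bash
python3 - <<'E'
from h import *
W=np.load("top0.npy"); im=cv2.imread("pics/top0.png"); hsv=cv2.cvtColor(im,cv2.COLOR_BGR2HSV)
print("mat hsv",hsv[250,250],hsv[215,225],"chock",hsv[208,165],hsv[240,383])
X,Y,Z=W[...,0],W[...,1],W[...,2]
m=(hsv[...,1]<70)&(X>380)&(X<640)&(Y>-220)&(Y<260)&(Z<14)
n,l,st,_=cv2.connectedComponentsWithStats(m.astype(np.uint8))
k=1+np.argmax(st[1:,4]); q=W[l==k]
r=cv2.minAreaRect(q[:,:2].astype(np.float32)); print("mat",r,np.median(q[:,2]))
# chocks
for c in((172,204),(391,243)):
    s=np.s_[c[1]-22:c[1]+22,c[0]-24:c[0]+24]
    w=W[s].reshape(-1,3); w=w[~np.isnan(w[:,2])]
    a=w[w[:,2]>13]; r=cv2.minAreaRect(a[:,:2].astype(np.float32)); 
    t=w[w[:,2]>58]; mid=w[(w[:,2]>25)&(w[:,2]<38)]; lo=w[(w[:,2]>8)&(w[:,2]<22)]
    print("chock",r,"tab",len(t),t.mean(0).round(1),cv2.minAreaRect(t[:,:2].astype(np.float32)),"flat",mid.mean(0).round(1),"slope",len(lo),lo.mean(0).round(1))
# bottles
b=(Z>25)&(Z<75)&(X>440)&(X<600)&(Y>-110)&(Y<160)
n,l,st,ce=cv2.connectedComponentsWithStats(b.astype(np.uint8))
for i in range(1,n):
    if st[i,4]<60: continue
    q=W[l==i]; r=cv2.minAreaRect(q[:,:2].astype(np.float32)); print("bottle",st[i,4],r,q[:,2].max(),"top",q[q[:,2]>54].mean(0).round(1), np.polyfit(*q[q[:,2]>40][:,:2].T,1).round(3))
# bin front wall, cup etc
for col in(260,300,340): 
    print(col,[(W[r,col].round(0).tolist()) for r in(150,168,175,182)])
E
python3 - <<'E'
import cv2
im=cv2.imread("pics/top0.png")[130:290,140:440]; cv2.imwrite("pics/crop0.png",cv2.resize(im,None,fx=2.66,fy=2.66,interpolation=2))
E
```

```text
mat hsv [ 50   6 129] [ 21  18 145] chock [40  9 89] [99 34 53]
mat ((506.3859558105469, 18.789108276367188), (382.7681579589844, 143.34352111816406), 80.24198150634766) 4.6731667495145075
chock ((595.67578125, 319.03302001953125), (79.20304107666016, 132.42697143554688), 28.615684509277344) tab 74 [573.7 329.8  69.3] ((574.68994140625, 330.5731201171875), (21.84322738647461, 30.34078598022461), 17.322309494018555) flat [582.5 331.8  31. ] slope 190 [598.4 337.4  13.3]
chock ((473.1328125, -346.6435241699219), (96.31046295166016, 67.17607116699219), 74.46734619140625) tab 74 [ 457.7 -338.8   69.6] ((459.16009521484375, -339.6057434082031), (30.30010986328125, 22.543994903564453), 72.1955795288086) flat [ 465.5 -339.7   30.5] slope 174 [ 483.8 -343.6   14.3]
bottle 149 ((563.1998901367188, 113.12213897705078), (49.57539749145508, 30.02593231201172), 89.68534851074219) 62.20888317800291 top [563.2 113.8  57.3] [-5.00000e-02  1.41041e+02]
bottle 151 ((547.5745849609375, 3.0170536041259766), (50.385921478271484, 29.556535720825195), 82.11651611328125) 63.55273998523603 top [549.    2.9  
[... 327 characters left out ...]
4259091748 top [499.7 117.   59.1] [-4.00000e-03  1.17237e+02]
bottle 359 ((486.10443115234375, 11.726812362670898), (56.48820877075195, 56.67900466918945), 82.01358795166016) 69.82617769079616 top [486.8  10.9  59.2] [-1.3000e-02  1.7529e+01]
bottle 327 ((482.97686767578125, -86.29806518554688), (54.52879333496094, 57.74422836303711), 78.78975677490234) 69.15357387956942 top [481.9 -86.6  58.9] [ 2.700e-02 -9.784e+01]
260 [[696.0, 52.0, 249.0], [710.0, 64.0, 6.0], [689.0, 64.0, -2.0], [666.0, 64.0, -3.0]]
300 [[697.0, -57.0, 250.0], [699.0, -61.0, 51.0], [690.0, -63.0, -2.0], [666.0, -63.0, 2.0]]
340 [[697.0, -165.0, 250.0], [694.0, -182.0, 74.0], [690.0, -189.0, 3.0], [667.0, -189.0, 3.0]]
```

View pics/crop0.png

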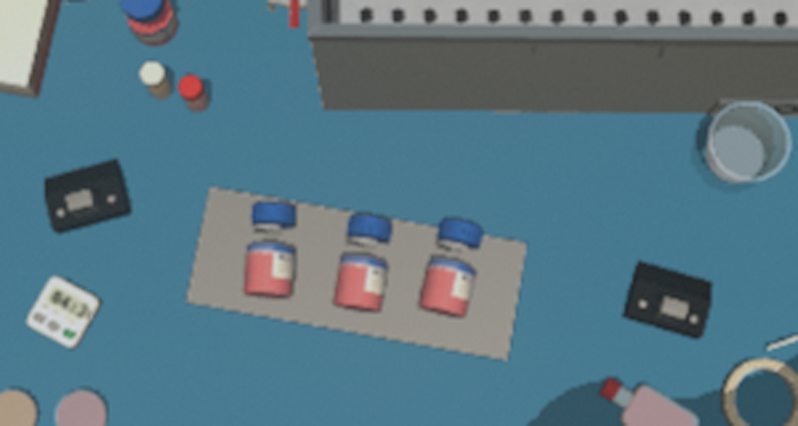

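The crop shows both chocks with their toes up (+x) and yaws of about +17° and -17°. The mat is yawed about -9.8°, with the bottles near y = +97, -10 and -108 in its frame. I'll do the right chock first, then check.

```bash
cat >> h.py <<'E'
MC=np.array([506.4,18.8]); TH=np.deg2rad(-9.3)
U=np.array([np.cos(TH),np.sin(TH)]); V=np.array([-np.sin(TH),np.cos(TH)])
def mat(x,y): return MC+x*U+y*V
def rot(yaw,s):  # tool y along +-chock y
    y=s*np.array([-np.sin(yaw),np.cos(yaw),0]); z=np.array([0,0,-1.]); return np.column_stack([np.cross(y,z),y,z])
def P(xy,z): return [float(xy[0]),float(xy[1]),float(z)]
def plan(grip,yaw0,place,yaw1):
    best=None
    for s in(1,-1):
        a=robot.inverse_kinematics(P(grip,34),rot(yaw0,s)); b=robot.inverse_kinematics(P(place,39.5),rot(yaw1,s))
        print(s,None if a is None else np.round(a,2),None if b is None else np.round(b,2))
        if a is not None and b is not None:
            d=np.abs(np.array(a)-b).max()
            if best is None or d<best[0]: best=(d,s)
    return best[1]
def st(t):
    s=robot.read_state(); print(t,round(s["time"],2),np.round(s["eef_pos"],1),"F",np.round(s["ft_force"],1),"gap",round(s["finger_gap"],1))
E
python3 - <<'E'
from h import *
g2=[458.5,-339.2];y2=np.deg2rad(-17); p2=mat(3,-168-18); e2=mat(3,-18-49.4-62)
print(p2,e2)
s=plan(g2,y2,p2,TH+np.pi/2)
print("chock1",plan([574.2,330.2],np.deg2rad(17.3),mat(-6,160+18),TH-np.pi/2))
robot.movep(P(g2,120),rot(y2,s)); robot.movel(P(g2,34),max_speed=120); st("at")
robot.clamp(); st("clamp")
robot.movel(P(g2,150)); st("lift")
robot.movep(P(p2,150),rot(TH+np.pi/2,s)); st("over")
print(robot.movel(P(p2,39.5),max_speed=120,guard=12)); st("down")
p=robot.camera("top"); cv2.imwrite("pics/top1.png",p["image"][140:300,150:430])
E
```

```text
[ 479.30225642 -165.23997471] [ 488.4490327  -109.38394117]
1 [ 0.9   0.77 -0.53  1.86  0.59  0.68  1.3 ] [-0.11  0.7   0.45  2.06 -0.61  0.51 -2.51]
-1 [ 0.48  0.72  0.07  1.88 -0.09  0.55 -1.26] [ 0.44  0.65 -0.31  2.03  0.38  0.51 -0.3 ]
1 [-0.21  0.9  -0.65  1.59  0.67  0.88  0.76] [-0.12  0.74 -0.48  1.87  0.53  0.66 -1.08]
-1 [-0.42  0.83 -0.3   1.61  0.33  0.75 -2.14] [ 0.33  1.11 -1.28  1.85  1.18  1.19  1.6 ]
chock1 1
at 2.61 [ 458.7 -339.6   34.6] F [-0.  -0.   0.3] gap 85.4
clamp 3.16 [ 458.7 -339.3   34.4] F [-1.3  0.3  5.6] gap 29.0
lift 4.08 [ 458.1 -338.8  149.1] F [ 0.1  0.1 -5.9] gap 29.1
over 5.14 [ 479.1 -166.   149.6] F [ 0.6 -0.6 -5.9] gap 29.7
True
down 5.78 [ 477.5 -165.5   73.7] F [ 0.2 -0.8 -5.9] gap 29.2
```

```bash
python3 -c "
import cv2;i=cv2.imread('pics/top1.png');cv2.imwrite('pics/top1b.png',cv2.resize(i,None,fx=2.8,fy=2.8,interpolation=2))"
```

```text
(no output)
```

View pics/top1b.png

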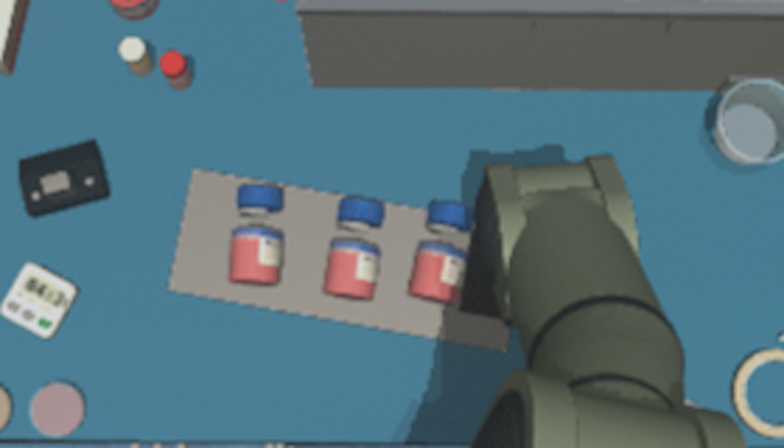

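The toe had landed on the right bottle's flank, because I had allowed too little start clearance. I'll back off outward, then descend.

```bash
python3 - <<'E'
from h import *
p2=mat(3,-188-18)
robot.movel(P(mat(3,-186),80)); robot.movel(P(p2,80)); st("back")
print(robot.movel(P(p2,39.5),max_speed=80,guard=12)); st("down")
e=mat(3,-18-49.4-63)
print(robot.movel(P(e,39.5),max_speed=35,guard=8)); st("pushed")
p=robot.camera("top"); cv2.imwrite("pics/top2.png",cv2.resize(p["image"][140:300,150:430],None,fx=2.8,fy=2.8,interpolation=2)); np.save("top2.npy",cloud(p))
E
```

```text
back 6.37 [ 475.9 -186.    80.2] F [-0.7  0.3 -5.7] gap 29.4
False
down 7.03 [ 476.2 -184.8   39.5] F [ 0.1 -0.4 -6.2] gap 29.2
False
pushed 9.33 [ 488.3 -110.5   39.5] F [ 0.7 -0.2 -6. ] gap 29.2
```

View pics/top2.png

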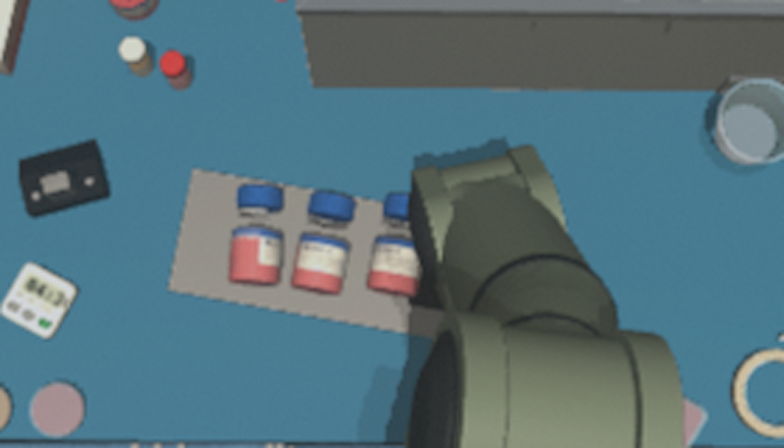

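The middle bottle was nudged and coasted towards the left one. At the 2.8x scale the bottles are now at about columns 256, 320 and 394. I'll set the right chock here as the end stop and push the rest against it slowly with the left chock.

```bash
python3 - <<'E'
from h import *
q=robot.read_state()["eef_pos"]
print(robot.movel(P(q,36.5),max_speed=20,guard=4)); st("low")
robot.open_gripper(); robot.wait(.2); robot.movel(P(q,150)); st("up")
g=[574.2,330.2];y1=np.deg2rad(17.3); p1=mat(-6,180+18)
s=plan(g,y1,p1,TH-np.pi/2)
robot.movep(P(g,120),rot(y1,s)); 
p=robot.camera("top"); W=cloud(p); np.save("top3.npy",W); cv2.imwrite("pics/top3.png",cv2.resize(p["image"][140:300,150:430],None,fx=2.8,fy=2.8,interpolation=2))
robot.movel(P(g,34),max_speed=120); st("at")
robot.clamp(); st("clamp"); robot.movel(P(g,150)); st("lift")
X,Y,Z=np.moveaxis(W,-1,0)
b=(Z>25)&(Z<66)&(X>420)&(X<600)&(Y>-180)&(Y<180)
n,l,stt,ce=cv2.connectedComponentsWithStats(b.astype(np.uint8))
for i in range(1,n):
    if stt[i,4]<40: continue
    q=W[l==i]; r=cv2.minAreaRect(q[:,:2].astype(np.float32)); d=np.array(r[0])-MC; print(stt[i,4],np.round(r[0],1),np.round(r[1],1),"mat",(d@U).round(1),(d@V).round(1),q[:,2].max().round(1))
E
```

```text
True
low 9.59 [ 488.8 -110.2   37.9] F [-3.1  2.1 12.7] gap 29.2
up 11.28 [ 487.8 -110.5  149.3] F [0.3 0.4 0.2] gap 85.4
1 [-0.14  0.95 -0.78  1.59  0.78  0.94  0.68] [-0.25  0.73 -0.34  1.85  0.39  0.63 -0.99]
-1 [-0.57  0.82 -0.07  1.61  0.08  0.71 -1.94] [ 0.29  1.12 -1.28  1.82  1.18  1.21  1.58]
at 13.84 [574.4 330.6  34.6] F [ 0.  -0.9  0. ] gap 85.4
clamp 14.4 [574.5 330.3  34.5] F [-0.9 -1.5  5.5] gap 29.0
lift 15.32 [573.9 329.8 149. ] F [-0.8 -0.1 -4.1] gap 28.9
211 [ 491.4 -114.1] [94.7 38.6] mat 6.7 -133.6 65.4
```

View pics/top3.png

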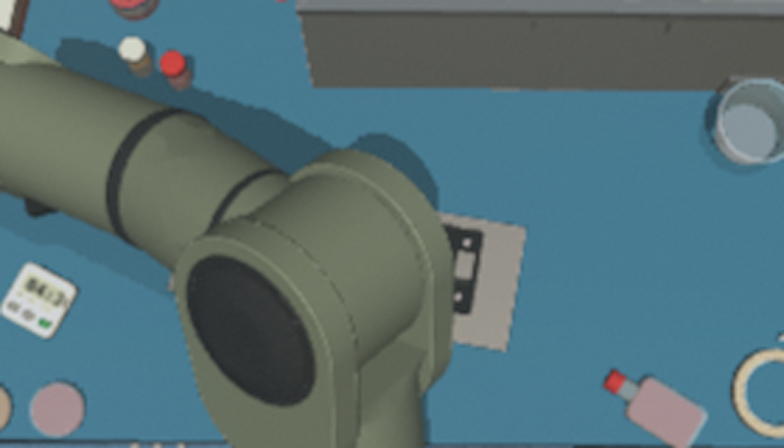

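The right chock stands on the mat at about (465,270). The arm hides the bottles. Now I'll bring in the left chock.

```bash
python3 - <<'E'
from h import *
R=rot(TH-np.pi/2,1)
p1=mat(-6,180+18)
robot.movep(P(p1,150),R); robot.movel(P(p1,80)); st("over")
print(robot.movel(P(p1,39.5),max_speed=60,guard=12)); st("down")
p=robot.camera("top"); cv2.imwrite("pics/top4.png",cv2.resize(p["image"][140:300,150:430],None,fx=2.8,fy=2.8,interpolation=2))
print(robot.movel(P(mat(-6,120),39.5),max_speed=20,guard=5)); st("push")
E
```

```text
over 17.49 [532.7 215.5  80.5] F [ 0.2 -0.3 -2.8] gap 29.1
True
down 18.2 [531.8 215.1  38.4] F [-1.4 -1.2  7.6] gap 29.4
True
push 18.78 [531.7 214.9  38.4] F [-0.7  0.7  7.2] gap 29.3
```

```bash
python3 - <<'E'
from h import *
q=robot.read_state()["eef_pos"]
robot.movel(P(q,41),max_speed=20); robot.wait(.2); st("raised")
for y in(150,125,114):
    hit=robot.movel(P(mat(-6,y),41),max_speed=25,guard=5); st(f"push {y} {hit}")
    if hit: break
p=robot.camera("top"); cv2.imwrite("pics/top5.png",cv2.resize(p["image"][140:300,150:430],None,fx=2.8,fy=2.8,interpolation=2))
E
```

```text
raised 19.3 [531.6 214.9  40.9] F [-0.1  0.1 -3.9] gap 29.3
push 150 False 21.36 [524.7 167.9  41. ] F [ 0.5 -0.1 -4.4] gap 29.9
push 125 False 22.51 [520.7 143.3  41. ] F [ 0.6 -0.3 -4.1] gap 29.1
push 114 False 23.1 [518.9 132.4  41. ] F [-0.4  3.6 -6.7] gap 29.8
```

View pics/top5.png

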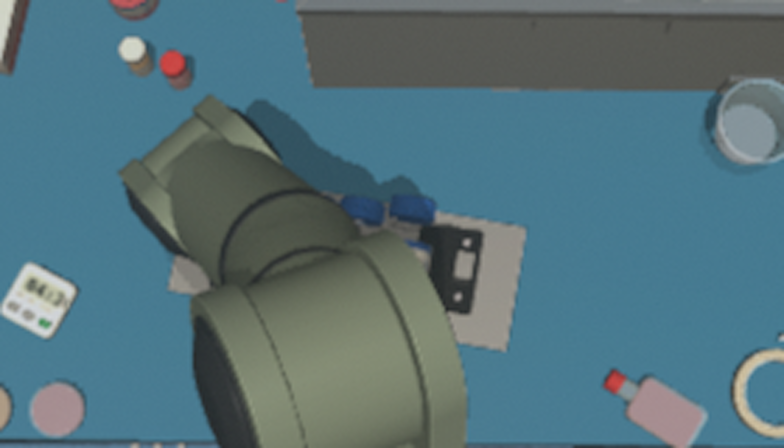

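Two caps show about 52 px (about 56 mm) apart, at columns 360 and 412, and the right one is against the right chock. The 3.6 N push suggests the row is closed. I'll lower, release, retreat and check.

```bash
python3 - <<'E'
from h import *
q=robot.read_state()["eef_pos"]
print(robot.movel(P(q,36.5),max_speed=20,guard=5)); st("low")
robot.open_gripper(); robot.wait(.2); robot.movel(P(q,150)); st("up")
robot.goto_joints([1.082,0.521,-0.036,1.599,0.021,1.021,-0.113]); robot.wait(.3)
p=robot.camera("top"); W=cloud(p); cv2.imwrite("pics/top6.png",cv2.resize(p["image"][140:300,150:430],None,fx=2.8,fy=2.8,interpolation=2)); st("home")
im=p["image"]; hsv=cv2.cvtColor(im,cv2.COLOR_BGR2HSV); Z=W[...,2]; D=W[...,:2]-MC
x,y=D@U,D@V
ok=(np.abs(x)<90)&(np.abs(y)<190)
blk=ok&(hsv[...,2]<75)
blue=ok&(hsv[...,0]>100)&(hsv[...,0]<125)&(hsv[...,1]>120)&(Z>25)
red=ok&((hsv[...,0]<12)|(hsv[...,0]>168))&(hsv[...,1]>80)&(Z>25)
for nm,m in(("tab",ok&(Z>63.5)&(np.abs(y)>90)),("blue",blue),("red",red)):
    n,l,s,c=cv2.connectedComponentsWithStats(m.astype(np.uint8))
    for i in range(1,n):
        if s[i,4]>25:
            k=l==i; r=cv2.minAreaRect(W[k][:,:2].astype(np.float32)); print(nm,s[i,4],x[k].mean().round(1),y[k].mean().round(1),Z[k].max().round(1),np.round(r[1],1),round(r[2],1))
for a in range(-180,181,6):
    k=ok&(np.abs(x+5)<12)&(np.abs(y-a)<3); print(a,np.nanmedian(Z[k]).round(0),end="; ")
E
```

```text
True
low 23.38 [519.2 132.8  38.2] F [-1.   0.4  4.5] gap 29.4
up 25.07 [518.5 132.3 149.3] F [-0.2 -0.6 -0.3] gap 85.5
home 28.09 [ 254.2 -571.3  231.7] F [-0.1 -0.2  0.4] gap 85.3
tab 72 -6.8 112.4 83.0 [20.  29.8] 80.5
tab 71 2.3 -128.4 81.5 [20.5 29.9] 78.2
blue 107 44.6 45.3 64.3 [48.3 21.9] 81.3
blue 117 47.6 -9.2 66.6 [47.3 23.6] 78.9
blue 124 58.7 -62.1 66.2 [48.9 22.8] 82.3
red 557 -26.5 8.9 73.4 [164.7  46.7] 83.3
-180 5.0; -174 5.0; -168 4.0; -162 3.0; -156 5.0; -150 4.0; -144 35.0; -138 55.0; -132 71.0; -126 72.0; -120 67.0; -114 37.0; -108 35.0; -102 34.0; -96 27.0; -90 45.0; -84 55.0; -78 58.0; -72 65.0; -66 62.0; -60 60.0; -54 61.0; -48 56.0; -42 53.0; -36 47.0; -30 55.0; -24 61.0; -18 65.0; -12 67.0; -6 65.0; 0 61.0; 6 62.0; 12 53.0; 18 47.0; 24 50.0; 30 55.0; 36 58.0; 42 60.0; 48 61.0; 54 60.0; 60 54.0; 66 52.0; 72 41.0; 78 24.0; 84 33.0; 90 35.0; 96 35.0; 102 50.0; 108 76.0; 114 75.0; 120 74.0; 126 34.0; 132 29.0; 138 4.0; 144 4.0; 150 6.0; 156 5.0; 162 6.0; 168 4.0; 174 5.0; 180 5.0;
```

View pics/top6.png

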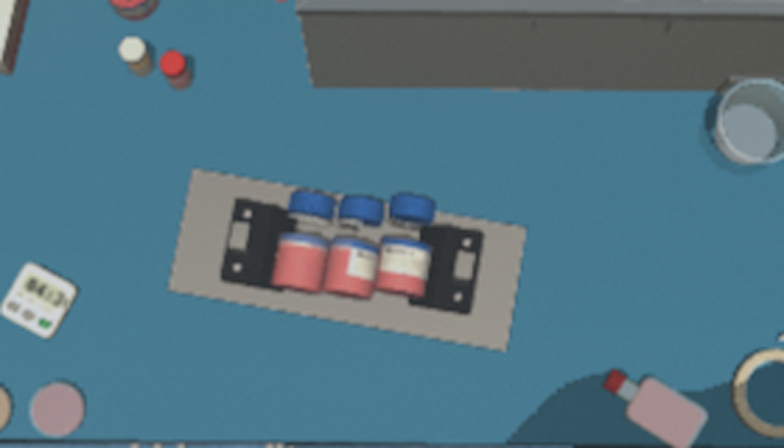

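The row looks right: bottles at about columns 303, 353 and 405 touch one another, with a chock at each end (239 and 464). I'll do a quick averaged check of chock tilt and spacing before handing in.

```bash
python3 - <<'E'
from h import *
from scipy.optimize import least_squares
W=np.nanmedian([cloud(robot.camera("top")) for _ in range(10)],0); Z=W[...,2]; D=W[...,:2]-MC; x,y=D@U,D@V
for sgn,cx,cy in((1,-6.8,113),(-1,2.3,-129)):
    dx=np.abs(x-cx); dy=sgn*(y-cy)
    k=(dx<40)&(dx>20)&(dy>-14)&(dy<6)&(Z>26)&(Z<42)
    A=np.c_[x[k],y[k]-cy,np.ones(k.sum())]; c=np.linalg.lstsq(A,Z[k],rcond=None)[0]; print("flat plane",k.sum(),c.round(3))
    t=(dx<14)&(np.abs(dy)<20)&(Z>60)&(Z<80); print("tab",x[t].mean().round(1),y[t].mean().round(1),Z[t].mean().round(1))
    b=(np.abs(x-cx)<60)&(np.abs(dy)<48)&(Z>20)&(Z<80)
    print(" outline", cv2.minAreaRect(W[b&(dy>-22)][:,:2].astype(np.float32))[1:])
for y0,xc in((49,-20),(-6,-20),(-62,-15)):
    k=(np.abs(y-y0)<18)&(np.abs(x-xc)<24)&(Z>38)&(Z<70)
    f=lambda p:np.hypot(y[k]-p[0]-p[1]*(x[k]-xc),Z[k]-p[2])-28
    r=least_squares(f,[y0,0,32],loss="soft_l1").x; print("bottle y,yaw,z",r.round(3),k.sum())
k=(np.abs(x)<60)&(y>150)&(y<180);print("mat z",np.nanmean(Z[k]))
E
```

```text
flat plane 82 [-1.000e-03  3.000e-02  3.488e+01]
tab -7.0 112.2 73.8
 outline ((38.997432708740234, 89.9702377319336), 80.32929992675781)
flat plane 82 [5.000e-03 0.000e+00 3.447e+01]
tab 1.5 -128.5 73.6
 outline ((38.092506408691406, 90.20861053466797), 80.63994598388672)
bottle y,yaw,z [ 4.6326e+01 -2.3000e-02  3.2691e+01] 187
bottle y,yaw,z [-9.2500e+00  1.0000e-03  3.7609e+01] 189
bottle y,yaw,z [-6.3850e+01  7.0000e-03  3.5191e+01] 182
mat z 4.929400349825542
```

```bash
python3 - <<'E'
import numpy as np
from h import *
from scipy.optimize import least_squares
W=np.load("top0.npy"); Z=W[...,2]; D=W[...,:2]-MC; x,y=D@U,D@V
for y0,xc in((97,-23),(-10,-18),(-107,-6)):
    k=(np.abs(y-y0)<18)&(np.abs(x-xc)<24)&(Z>38)&(Z<70)
    f=lambda p:np.hypot(y[k]-p[0]-p[1]*(x[k]-xc),Z[k]-p[2])-28
    r=least_squares(f,[y0,0,32],loss="soft_l1").x; print(r.round(3),k.sum())
E
```

```text
[97.176  0.101 32.442] 186
[-9.9950e+00  2.9000e-02  3.2327e+01] 193
[-108.808   -0.127   32.453] 190
```

The fit against the original lying bottles shows that the middle one is wedged up about 5 mm and the right one about 3 mm. That is within limits but squeezed. I'll ease the left chock back 6 mm so they settle onto the mat.

```bash
python3 - <<'E'
from h import *
from scipy.optimize import least_squares
R=rot(TH-np.pi/2,1); q=np.array([519.0,132.6]); b=q+6*V
robot.movep(P(q,150),R); print(robot.movel(P(q,39),max_speed=100,guard=12)); st("at")
robot.clamp(); st("clamp")
robot.movel(P(b,39),max_speed=10); robot.wait(.3); st("back")
robot.open_gripper(); robot.wait(.2); robot.movel(P(b,150))
robot.goto_joints([1.082,0.521,-0.036,1.599,0.021,1.021,-0.113]); robot.wait(.3); st("home")
W=np.nanmedian([cloud(robot.camera("top")) for _ in range(6)],0); Z=W[...,2]; D=W[...,:2]-MC; x,y=D@U,D@V
for sgn,cx,cy in((1,-6.8,117),(-1,2.3,-129)):
    dx=np.abs(x-cx); dy=sgn*(y-cy)
    k=(dx<40)&(dx>20)&(dy>-14)&(dy<6)&(Z>26)&(Z<42)
    print("flat",np.linalg.lstsq(np.c_[x[k],y[k]-cy,np.ones(k.sum())],Z[k],rcond=None)[0].round(3))
    t=(dx<14)&(np.abs(dy)<20)&(Z>60)&(Z<80); print("tab",x[t].mean().round(1),y[t].mean().round(1),Z[t].mean().round(1))
for y0,xc in((49,-20),(-8,-20),(-63,-15)):
    k=(np.abs(y-y0)<18)&(np.abs(x-xc)<24)&(Z>38)&(Z<70)
    f=lambda p:np.hypot(y[k]-p[0]-p[1]*(x[k]-xc),Z[k]-p[2])-28
    print("bottle",least_squares(f,[y0,0,32],loss="soft_l1").x.round(3))
p=robot.camera("top"); cv2.imwrite("pics/top7.png",cv2.resize(p["image"][140:300,150:430],None,fx=2.8,fy=2.8,interpolation=2))
E
```

```text
False
at 32.52 [519.3 132.7  39.5] F [-0.   0.2 -0.2] gap 85.3
clamp 33.08 [519.1 132.6  39.3] F [-1.3 -0.9  6.5] gap 29.3
back 34.13 [520.1 137.3  39.3] F [-1.7 -6.5 10.5] gap 29.3
home 38.8 [ 254.3 -571.3  231.7] F [-0.1  0.   0.1] gap 85.6
flat [-0.0000e+00  2.4000e-02  3.5069e+01]
tab -7.0 117.5 73.1
flat [-8.0000e-03  3.0000e-03  3.4767e+01]
tab 1.9 -128.4 73.7
bottle [ 5.0604e+01 -5.0000e-03  3.2682e+01]
bottle [-5.1560e+00 -8.0000e-03  3.2904e+01]
bottle [-6.1154e+01 -4.1000e-02  3.2014e+01]
```

View pics/top7.png

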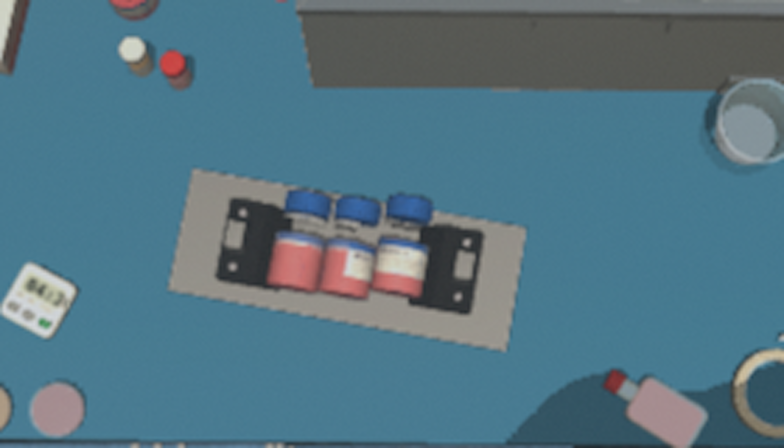

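All the bottles are back down on the mat, with pitches of 55.8 and 56.0 mm and chock-to-axis distances of about 49 mm. The image shows both chocks and the row in place. I'm handing in.

```bash
python3 -c "
from h import *
print(robot.finish_job())"
```

```text
the job is handed in; nothing more can be done
None
```

The three bottles lie touching in one straight row on the mat with a chock against each end, and the job is handed in; I wasn't shown the verdict, but my last camera check put every measurement I took within the limits.

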